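# Snap-lock a connector in the hand press

## Robot

A 6-joint arm with a two-finger parallel gripper is mounted at the origin on the work surface. World frame = base frame: x ahead of the robot, y to its left, z up, the work surface at z = 0. Lengths are in m, angles in rad, forces in N, time in s.
With the tool pointing down it reaches from about 0.375 to 0.975 m from the base axis. Payload 3.8 kg.
Tool frame: the origin (TCP) lies at the very end of the fingers, on their centre line; the grasp point (between the pads) lies 19 mm behind it; z points along the fingers, y is the line along which they close (so a half turn about z gives the same grasp; the last joint's range is limited). The gripper opens to 85 mm and grips with 20 to 120 N. Pads are 22 mm wide; open, the fingers measure 114 mm over their backs; the gripper's body (76 mm by 85 mm) begins 54 mm behind the grasp point. The pads swing forward as they close: fully open they stand 13 mm farther back than shut.
Start: joints at [-1.2, 0.264, 1.604, -0, 1.274, -0.037], TCP at [0.268, -0.62, 0.231] pointing down, gripper open.
Joint ranges: [-2.63, 2.63], [-0.94, 2.18], [0.31, 2.57], [-1.31, 4.45], [0, 2.66], [-2.55, 2.55]. Speed limits (rad/s): [2.57, 2.57, 3.14, 3.14, 3.14, 3.14].

## Interface

Orientations are given as a rotation vector (axis times angle).
In Python, from workcell import bot gives the robot as it stands.
- The arm moves only by the shell command python3 -m creep 'ROWS' [FORCE]. ROWS is JSON, a list of rows, each a list of 5 numbers: the shift along the tool's x, y, z in units of 0.05 m (1.0 is 0.05 m), then the turn about the tool's z in units of 0.1 rad (1.0 is 0.1 rad), then the opening, from 0 (shut) to 1 (fully open). In form: [[tx, ty, tz, spin, hand], ...]. A call has 1 to 20 rows; each row shifts and turns the commanded pose from where the row before left it, along the tool's axes as they then stand; what a row does not reach is not made up. A row lasts 1/8 s, in which the tool goes at most 62.5 mm and 10.7 degrees, less where a joint would pass 70% of its speed; a pose out of reach is approached as far as the arm can. A call with a number of a shift or a turn outside -1 to 1 is refused whole. A call with a gripper value outside its range is refused whole. The fingers move at their own pace and stop on an object; FORCE is the grip in N (left out, the last holds). Time passes only in rows, so rows that do not move let the fingers close. It gives the time, the measured TCP pose, the force, the opening and the grip force at its end, in the units of the state.
- bot.read_state(): the state, without advancing time (a new reading comes with each control period).
- bot.read_camera(name): name is "scene" or "top" or "wrist"; returns a dict with "pixels" (480x640x3 uint8, red, green, blue), "vfov" (degrees; the focal length in pixels is half the picture's height over the tangent of half this angle, whatever the lens; pixels are square), "cx", "cy" (the principal point, pixels), "dist_coeffs" ([k1, k2, p1, p2, k3] as OpenCV has them; the pictures are not rectified), "world_to_cam" (4x4, takes a point from world to camera coordinates). Camera axes: x right, y down, z forward; pixel columns grow to the right and rows downward; lengths in m; the calibration is good to about 2 mm. A picture is of the moment at which its call begins. There is no depth.
- bot.finish_job(): hands the job in; it is judged then, once.
Trained networks look in a picture, given as the dict that the camera call returned (one of the last four; its "shot" number tells which), for a name from the list of things; names that differ only in an ending like _2 or _b are one class to them, and where a whole thing is asked for, a point or a joint stands for the part that bears it (a point fixed in the world has none). Each returns a list of dicts, best first, with "score" (0 to 1); they miss things now and then, are a little off and sometimes report something else, mostly with a low value. They report only what shows in the picture. A call takes as long as a camera call. They do not tell look-alikes from the thing itself.
- bot.look_for(target, picture): "bbox" ([left, top, right, bottom] in pixels, round what is visible of it).
- bot.regions_of(target, picture): "mask" (480x640 bool, what is visible of it) and "bbox" ([left, top, right, bottom] in pixels, round what is visible of it).
The state is a dict: "time": time; "q": joint angles; "joint_vel": joint speeds; "joint_torque": joint torques, N m; "tool_pos": TCP position; "tcp_rot": TCP orientation; "wrist_force": force on the tool from outside, world axes, zero at the start; "torque": the same for the moment, N m; "width": opening from 0.0 (shut) to 1.0 (fully open); "grip_force": force on a finger pad.
Only numpy, scipy, OpenCV 4.12 (cv2) and the standard library are available. Lean on these libraries where they do the work, as an engineer would, in place of code of your own. Each camera call takes 0.05 s, during which the arm holds its last target. There are 200 camera calls.

## Task

Take the grey connector from the tray and stand it in the nest of the hand press, between the open jaws, with its orange latch pointing at one of the jaws (either one) and still out. Then squeeze the two blue handles together gently until the latch resists, gives and snaps home, and stop squeezing there: do not go on to crush the connector, and never push the latch with the fingers. Let the handles spring open again, leave the locked connector standing in the nest, and leave everything else where it is.

Things in the scene. Friction and masses are not known exactly. Their poses are not given: they have to be found in the camera images.
- press: Hand press screwed to the bench: pliers lying level on a 150 x 96 mm grey base. Origin on the table under the pivot; x points from the pivot to the jaws and nest, -x to the two blue handles, z up. The brass pad of the +y jaw sits on a set screw set differently each time, by up to 5 mm either way and not told, so the handle opening at which the latch gives varies by about 17 mm.
- nest (a point): Middle of the nest floor: 55 mm along the press's x from the pivot, 36 mm above the table. Floor 60 mm (press x) by 44 mm (y). Two walls 8 mm high, 19.5 mm behind and 21.5 mm ahead along press x, with flared lips (top 53 mm above the table), guide the connector; along y it stands free between the jaws, whose open faces are 22 mm (+y one 19.5 to 29.5 mm) from here, 42 to 66 mm above the table.
- handle_left: Left (+y) handle with its jaw: a round blue bar 13 mm thick, 50 to 138 mm behind the pivot, axis 54 mm above the table, free space below. It crosses at the pivot: its jaw is the steel one at -y. Body origin as the press's. A light spring (1.5 to 3 N at the grip point) holds it open; it turns at most 0.24 rad inwards, independently of the other.
- handle_right: Right (-y) handle, the mirror image; its jaw is the one at +y with the brass pad.
- grip_left (a point): Where to press the left handle: axis of the bar, 90 mm behind the pivot, 54 mm above the table. Open, it is 27.5 mm left of the press's middle line, so the handles measure 68 mm over their outsides here. The latch gives when they measure 28 to 47 mm.
- grip_right (a point): Same point on the right handle. As the handles close on the connector the force on each rises to 8 to 15 N, then drops to 2 to 4 N as the latch snaps home; about 1.5 mm more closing (both sides together) and the jaws bear hard on the connector: above about 17 N at a handle it is crushed.
- connector: Grey block 72 mm tall standing on the tray, 0.13 kg: housing 30 mm (x) by 24 mm (y); on its +y face an orange latch sticks out 8 mm, 18 mm above the underside. Origin: underside, mid of the 32 mm over both (housing y -16 to +8 mm, latch tip +16). In the nest its x lies along press x, either way round. Hold it by its x faces (30 mm apart), 40 mm or more above its underside.
- latch (a joint): How far the latch is pushed into the housing, m: 0 out, 0.0051 home. It resists up to about 14 N at 2 mm, gives at 4.2 mm and then snaps home and stays; let go earlier it springs back out.
- relay_a: Black relay 28 x 18 x 30 mm standing on the same tray; not to be disturbed. Origin under its middle.
- relay_b: White relay of the same size on the tray; not to be disturbed.
- tray: Low parts tray fixed to the bench: blue mat 220 mm (x) by 110 mm (y), its top 10 mm above the table, with a bare metal rim 14 mm high along both long edges. Origin under its middle. Connector and relays stand on it in a row along its x, 70 mm apart.
- cleaner: White bottle with red cap, 44 mm across, 100 mm tall, at the left; leave alone.
- spool: Metal spool 52 mm across, 40 mm tall, at the right; leave alone.
There are look-alikes about, which are no part of the job. Of the things that look like the connector, the largest one is meant.

How it is judged:
By the outcome, as a careful person would: the job done as asked, in the order asked, and still so for the second after the job is handed in, with the robot touching nothing.
It also fails if it takes over 69 s, if anything falls off the work surface, if the arm or the gripper's body presses on something with over 40 N, if the wrist force passes 120 N, or if a joint passes its speed limit or range.

## Working session

There is one attempt and no reset: what is moved stays moved. The work goes in short steps, Python scripts to look and compute and a shell command to move; the robot and the scene stay as the last step left them, time stands still between calls to the robot, and variables do not carry over. Pictures are saved under pics/ and viewed, at most 10 in all, crops included, and the job is handed in when it is done.

```bash
mkdir -p pics; cat > h.py <<'E'
import numpy as np, cv2
from workcell import bot
def K(c):
    f=240/np.tan(np.radians(c["vfov"])/2); return np.array([[f,0,c["cx"]],[0,f,c["cy"]],[0,0,1.]])
def ray(c,uv):
    p=cv2.undistortPoints(np.array(uv,float).reshape(-1,1,2),K(c),np.array(c["dist_coeffs"],float)).reshape(-1,2)
    T=np.array(c["world_to_cam"]);R=T[:3,:3];o=-R.T@T[:3,3]
    d=np.c_[p,np.ones(len(p))]@R; return o,d
def atz(c,uv,z):
    o,d=ray(c,uv); return o+d*((z-o[2])/d[:,2])[:,None]
def proj(c,P):
    T=np.array(c["world_to_cam"]);r=cv2.Rodrigues(T[:3,:3])[0]
    return cv2.projectPoints(np.array(P,float).reshape(-1,1,3),r,T[:3,3],K(c),np.array(c["dist_coeffs"],float))[0].reshape(-1,2)
def tri(obs):
    A=np.zeros((3,3));b=np.zeros(3)
    for c,uv in obs:
        o,d=ray(c,[uv]);d=d[0]/np.linalg.norm(d[0]);M=np.eye(3)-np.outer(d,d);A+=M;b+=M@o
    return np.linalg.solve(A,b)
def save(c,n,crop=None,s=1):
    im=c["pixels"][:,:,::-1]
    if crop: l,t,r,b=crop; im=im[t:b,l:r]
    cv2.imwrite("pics/"+n,cv2.resize(im,None,fx=s,fy=s,interpolation=cv2.INTER_CUBIC))
E
python3 - <<'E'
from h import *
a=bot.read_camera("scene");b=bot.read_camera("top")
im=np.vstack([a["pixels"],b["pixels"]])
save(a,"scene.png");save(b,"top.png",None,1.25)
for n in ["press","connector","relay_a","tray","handle_left","handle_right","cleaner","spool"]:
    for c,k in((a,"s"),(b,"t")):
        print(n,k,[(np.round(r["bbox"]).tolist(),round(r["score"],2)) for r in bot.look_for(n,c)])
E
```

```text
press s [([230.0, 177.0, 334.0, 253.0], 0.84)]
press t [([357.0, 192.0, 414.0, 302.0], 0.75)]
connector s [([401.0, 254.0, 422.0, 286.0], 0.95), ([438.0, 250.0, 456.0, 273.0], 0.81), ([414.0, 233.0, 429.0, 258.0], 0.81)]
connector t [([213.0, 292.0, 228.0, 301.0], 0.69), ([232.0, 244.0, 247.0, 262.0], 0.49), ([241.0, 294.0, 256.0, 304.0], 0.48)]
relay_a s [([348.0, 302.0, 365.0, 320.0], 0.56)]
relay_a t [([247.0, 193.0, 256.0, 207.0], 0.41)]
tray s [([325.0, 258.0, 441.0, 347.0], 0.79)]
tray t [([215.0, 176.0, 278.0, 274.0], 0.66)]
handle_left s [([241.0, 192.0, 334.0, 216.0], 0.57)]
handle_left t [([355.0, 214.0, 410.0, 291.0], 0.91)]
handle_right s [([253.0, 175.0, 316.0, 231.0], 0.86), ([244.0, 196.0, 330.0, 216.0], 0.68)]
handle_right t [([374.0, 209.0, 393.0, 302.0], 0.89)]
cleaner s [([454.0, 359.0, 485.0, 403.0], 0.68)]
cleaner t [([138.0, 185.0, 159.0, 203.0], 0.83)]
spool s [([181.0, 173.0, 203.0, 199.0], 0.73), ([244.0, 193.0, 333.0, 214.0], 0.53)]
spool t [([478.0, 209.0, 506.0, 230.0], 0.8), ([356.0, 190.0, 416.0, 301.0], 0.73)]
```

View pics/scene.png

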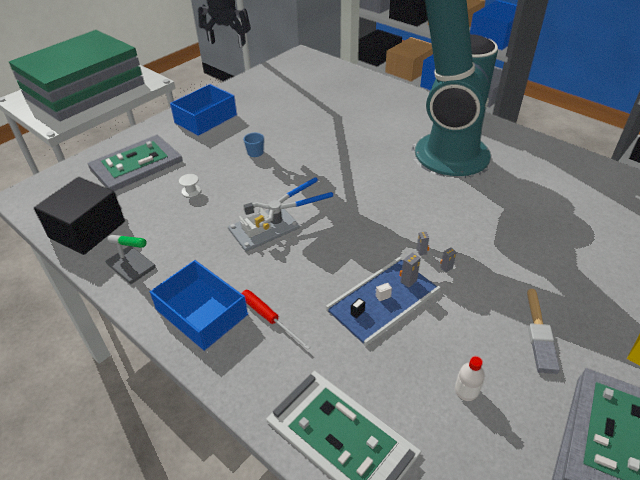

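View pics/top.png

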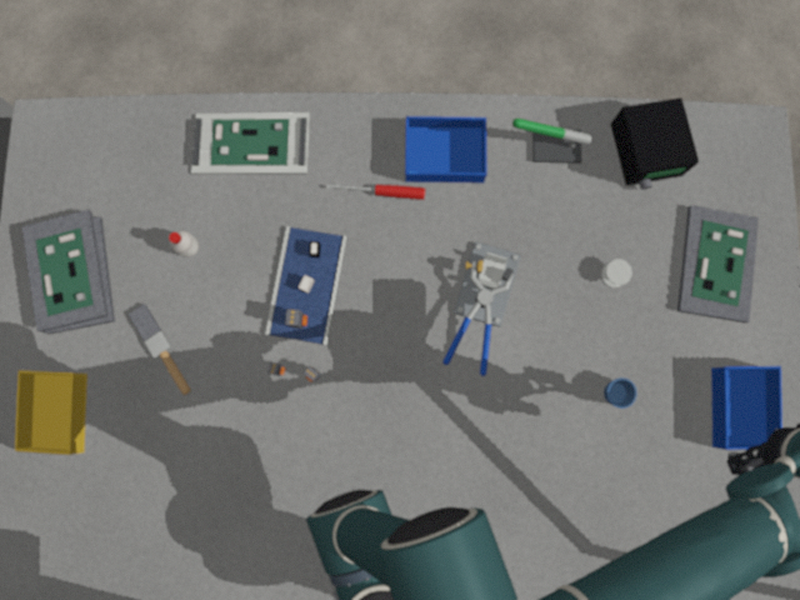

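```bash
python3 - <<'E'
from h import *
b=bot.read_camera("top");a=bot.read_camera("scene");w=bot.read_camera("wrist")
for c in(a,b,w):
    o,_=ray(c,[[320,240]]); print(o.round(3),c["vfov"])
s=bot.read_state();print(s["tool_pos"],s["tcp_rot"],s["time"])
R=cv2.Rodrigues(np.array(s["tcp_rot"],float))[0];print(R.round(3))
T=np.array(w["world_to_cam"]);o,_=ray(w,[[320,240]]);print("cam in tool",R.T@(o-s["tool_pos"]),(R.T@T[:3,:3].T).round(3))
print("tray corners",atz(b,[[215,176],[278,176],[278,274],[215,274]],.01).round(3))
print("press",atz(b,[[357,192],[414,192],[414,302],[357,302]],.01).round(3))
print("cons",atz(b,[[220,296],[239,253],[248,299]],.08).round(3))
E
```

```text
[1.188 0.562 0.877] 48.79518864664803
[ 0.358 -0.037  1.505] 42.68701869472552
[ 0.342 -0.588  0.373] 63.77379154159974
[ 0.26770703 -0.61965094  0.23129982] [ 3.07646650e+00  6.36175124e-01 -1.92101425e-05] 1.05
[[ 0.918  0.397 -0.   ]
 [ 0.397 -0.918 -0.   ]
 [-0.     0.    -1.   ]]
cam in tool [ 0.08110258  0.00023864 -0.14182499] [[ 0.001 -0.95  -0.313]
 [ 1.     0.001 -0.   ]
 [ 0.001 -0.313  0.95 ]]
tray corners [[0.697 0.252 0.01 ]
 [0.698 0.093 0.01 ]
 [0.453 0.088 0.01 ]
 [0.451 0.243 0.01 ]]
press [[ 0.659 -0.104  0.01 ]
 [ 0.661 -0.246  0.01 ]
 [ 0.389 -0.244  0.01 ]
 [ 0.388 -0.106  0.01 ]]
cons [[0.396 0.216 0.08 ]
 [0.497 0.174 0.08 ]
 [0.39  0.15  0.08 ]]
```

Scene: tall connector on the near end of the tray (top view px ≈298,318 of the enlarged picture, latch to the right), two smaller look-alikes on the table below it. The press is at ≈(485,297) with its jaws away from the robot. Next I move the wrist camera over the press.

```bash
python3 -m creep '[[0.91,-0.63,0,0,1],[0.91,-0.63,0,0,1],[0.91,-0.63,0,0,1],[0.91,-0.63,0,0,1],[0.91,-0.63,0,0,1],[0.91,-0.63,0,0,1],[0.91,-0.63,0,0,1],[0.91,-0.63,0,0,1],[0.91,-0.63,0,0,1],[0.91,-0.63,0,0,1],[0,0,0,0,1],[0,0,0,0,1]]'; python3 - <<'E'
from h import *
import pickle
w=bot.read_camera("wrist");save(w,"w1.png",None,1.25);pickle.dump(w,open("w1.pkl","wb"))
for n in ["handle_left","handle_right","press"]:
    print(n,[(np.round(r["bbox"]).tolist(),round(r["score"],2)) for r in bot.look_for(n,w)])
E
```

```text
time: 2.55
tool_pos: [0.5603, -0.1501, 0.2312]
tcp_rot: [3.076, 0.638, -0.001]
wrist_force: [-0.4, -0.8, 0.5]
width: 1.003
grip_force: 0.0
handle_left [([0.0, 37.0, 14.0, 73.0], 0.66), ([209.0, 193.0, 422.0, 328.0], 0.6), ([0.0, 1.0, 96.0, 187.0], 0.16)]
handle_right [([268.0, 145.0, 369.0, 373.0], 0.93)]
press [([206.0, 102.0, 450.0, 368.0], 0.95), ([269.0, 146.0, 368.0, 369.0], 0.7)]
```

View pics/w1.png

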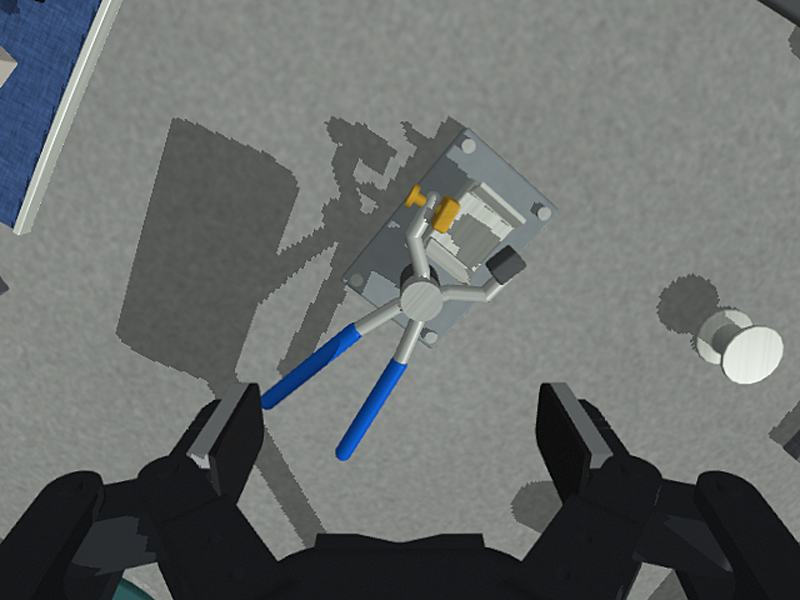

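Press: pivot at (421,299), screws at (468,146),(544,213),(430,338),(357,281), handles to the lower left. The left handle's end is partly hidden by a finger. I'll take a second view from 80 mm back.

```bash
python3 -m creep '[[-0.8,0,0,0,1],[-0.8,0,0,0,1],[0,0,0,0,1],[0,0,0,0,1]]'; python3 - <<'E'
from h import *
import pickle
w=bot.read_camera("wrist");save(w,"w2.png",None,1.25);pickle.dump(w,open("w2.pkl","wb"))
E
```

```text
time: 3.25
tool_pos: [0.4872, -0.1825, 0.2317]
tcp_rot: [3.077, 0.633, 0.002]
wrist_force: [-0.7, 0.0, 0.6]
width: 1.0
grip_force: 0.0
```

View pics/w2.png

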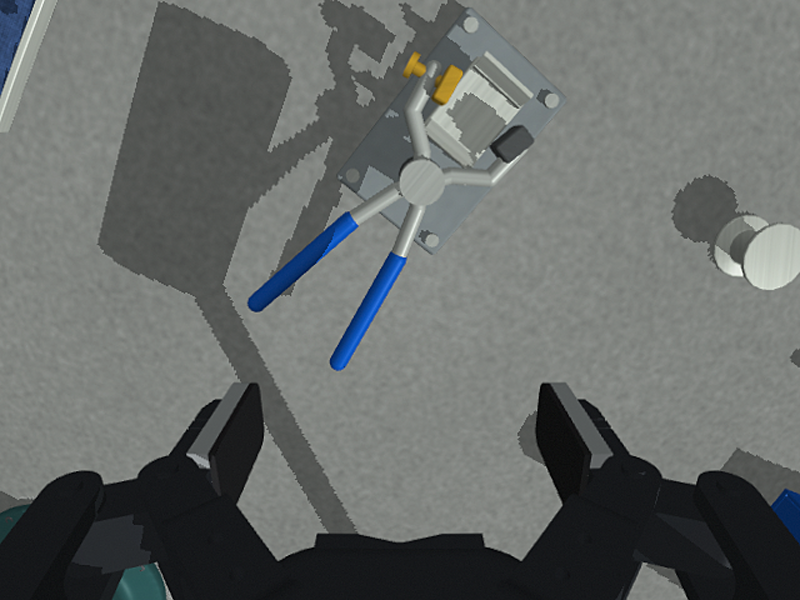

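Second view: pivot (422,181), screws (471,26),(549,100),(431,240),(351,176), handle ends (255,305) and (338,364).

```bash
cat > fit.py <<'E'
from h import *
import pickle
w1=pickle.load(open("w1.pkl","rb"));w2=pickle.load(open("w2.pkl","rb"))
pts={"sFL":((468,146),(471,26)),"sFR":((544,213),(549,100)),"sNR":((430,338),(431,240)),"sNL":((357,281),(351,176)),
"piv":((421,299),(422,181)),"Rend":((343,456),(338,365)),"Rst":((402,362),(398,256)),"Lst":((355,328),(351,216))}
P={}
for k,(a,b) in pts.items():
    P[k]=tri([(w1,np.array(a)/1.25),(w2,np.array(b)/1.25)]); print(k,P[k].round(4))
def mid(a,b): return (P[a]+P[b])/2
d=mid("sFL","sFR")-mid("sNL","sNR");print("heading screws",np.arctan2(d[1],d[0]), np.linalg.norm(d))
def blue(c):
    im=c["pixels"].astype(int);m=((im[...,2]>im[...,0]+60)&(im[...,2]>im[...,1]+40)).astype(np.uint8)
    m[:,:150]=0;m[380:]=0;m[:,400:]=0
    n,l,s,ce=cv2.connectedComponentsWithStats(m);o=[]
    for i in range(1,n):
        if s[i,4]>300:
            ys,xs=np.where(l==i);r=cv2.fitLine(np.c_[xs,ys].astype(np.float32),cv2.DIST_L2,0,.01,.01).ravel()
            t=(np.c_[xs,ys]-r[2:])@r[:2];print(s[i],ce[i].round(1))
            o.append((r[2:]+r[:2]*t.min(),r[2:]+r[:2]*t.max(),ce[i]))
    return o
for c in(w1,w2):
    for e in blue(c): print(atz(c,np.array(e),.054).round(4).tolist())
E
python3 fit.py
```

```text
sFL [ 0.6469 -0.1671  0.0111]
sFR [ 0.6259 -0.2388  0.0144]
sNR [ 0.5015 -0.2026  0.0186]
sNL [ 0.5217 -0.1307  0.0169]
piv [ 0.5411 -0.1752  0.0594]
Rend [ 0.3968 -0.1731  0.0568]
Rst [ 0.4891 -0.1822  0.0547]
Lst [ 0.5016 -0.1417  0.0564]
heading screws -0.2830141927573919 0.13010215068622139
[ 209  258   81   70 1272] [248.5 292.5]
[ 269  287   57   82 1206] [296. 327.]
[[0.4123, -0.0995, 0.054], [0.5016, -0.1436, 0.054], [0.4596, -0.1228, 0.054]]
[[0.3909, -0.1715, 0.054], [0.4902, -0.1816, 0.054], [0.4434, -0.1768, 0.054]]
[ 198  169   89   80 1590] [242.  209.2]
[ 264  202   61   95 1494] [293.6 248.3]
[[0.4125, -0.0995, 0.054], [0.5009, -0.1434, 0.054], [0.4591, -0.1227, 0.054]]
[[0.3912, -0.1714, 0.054], [0.49, -0.1815, 0.054], [0.4435, -0.1768, 0.054]]
```

```bash
python3 -m creep '[[0.53,-0.97,0,0,1],[0.53,-0.97,0,0,1],[0.53,-0.97,0,0,1],[0.53,-0.97,0,0,1],[0.53,-0.97,0,0,1],[0.53,-0.97,0,0,1],[0,0,0,0,1],[0,0,0,0,1]]'; python3 - <<'E'
from h import *
import pickle
w=bot.read_camera("wrist");pickle.dump(w,open("w3.pkl","wb"));save(w,"w3.png")
E
python3 -m creep '[[0,0,0,-1,1],[0,0,0,-1,1],[0,0,0,-1,1],[0,0,0,-1,1],[0,0,0,-1,1],[0,0,0,-1,1],[0,0,0,-1,1],[0,0,0,-1,1],[0,0,0,-1,1],[0,0,0,0,1],[0,0,0,0,1]]'; python3 - <<'E'
from h import *
import pickle
w=bot.read_camera("wrist");pickle.dump(w,open("w4.pkl","wb"));save(w,"w4.png")
a=cv2.imread("pics/w3.png");b=cv2.imread("pics/w4.png")
cv2.imwrite("pics/w34.png",np.vstack([a[:300],b[:300]]))
E
```

```text
time: 4.3
tool_pos: [0.5178, 0.1489, 0.231]
tcp_rot: [3.075, 0.639, -0.001]
wrist_force: [0.4, 0.2, -0.3]
width: 0.998
grip_force: 0.0
time: 5.72
tool_pos: [0.5177, 0.1475, 0.2313]
tcp_rot: [2.496, 1.907, 0.0]
wrist_force: [-0.3, 0.4, -0.8]
width: 0.998
grip_force: 0.0
```

View pics/w34.png

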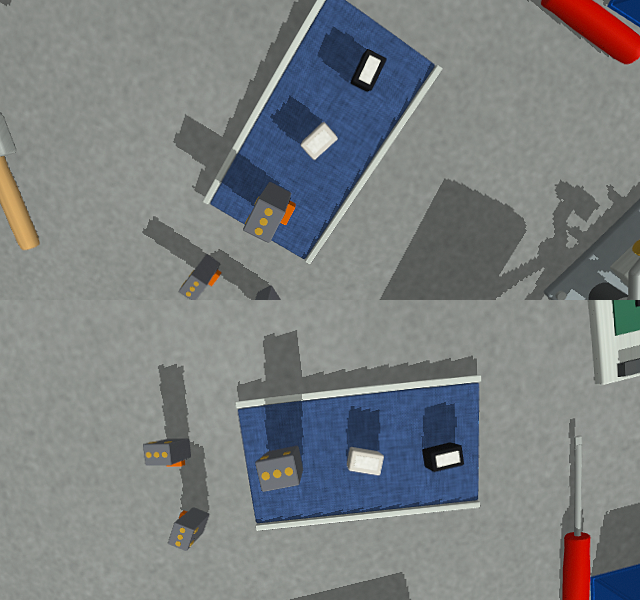

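Connector top face at ≈(263,220) in w3 (upper) and ≈(278,172) in w4 (lower), with its three gold dots. The small look-alikes are off the tray. I'll enlarge both for corners.

```bash
python3 - <<'E'
import cv2,numpy as np
a=cv2.imread("pics/w3.png")[170:260,230:310];b=cv2.imread("pics/w4.png")[135:225,240:320]
cv2.imwrite("pics/c.png",cv2.resize(np.hstack([a,b]),None,fx=5,fy=5,interpolation=cv2.INTER_CUBIC))
E
```

```text
(no output)
```

View pics/c.png

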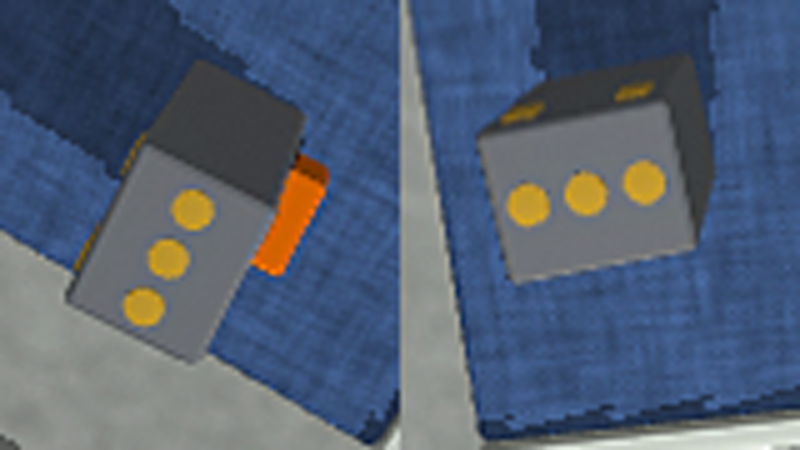

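```bash
python3 - <<'E'
from h import *
import pickle
w3=pickle.load(open("w3.pkl","rb"));w4=pickle.load(open("w4.pkl","rb"))
A=np.array([(148,138),(276,206),(194,362),(68,298)])/5+[230,170]-.4
B=np.array([(267,101),(294,246),(114,283),(79,134)])/5+[240,135]-.4
P=np.array([tri([(w3,a),(w4,b)]) for a,b in zip(A,B)]);print(P.round(4),P.mean(0))
for c,q in((w3,A),(w4,B)):
    Q=atz(c,q,P[:,2].mean());d=Q[0]+Q[1]-Q[2]-Q[3];e=Q[1]+Q[2]-Q[0]-Q[3]
    print(Q.mean(0),"xhead",np.arctan2(d[1],d[0]),"latchhead",np.arctan2(e[1],e[0]),np.linalg.norm(d)/2,np.linalg.norm(e)/2)
s=bot.read_state();R=cv2.Rodrigues(np.array(s["tcp_rot"],float))[0]
print(s["tool_pos"],"tool x head",np.arctan2(R[1,0],R[0,0]))
t=P[:,:].mean(0)-s["tool_pos"];print("in tool/0.05",(R.T@t)/.05)
E
```

```text
[[0.5112 0.1972 0.0771]
 [0.509  0.1746 0.0769]
 [0.4811 0.1772 0.0816]
 [0.4821 0.1999 0.0785]] [0.49585233 0.18723293 0.07853216]
[0.49581833 0.18726149 0.07853216] xhead -0.08356636368500056 latchhead -1.6658182232122525 0.02971739538554611 0.022597214255520467
[0.49573154 0.18715775 0.07853216] xhead -0.07970247091526089 latchhead -1.659789960587231 0.02890568321114517 0.02299405345376968
[0.51767675 0.1477575  0.23131159] tool x head 1.3053565368174165
in tool/0.05 [ 0.6474009 -0.6284255  3.0555558]
```

```bash
python3 -m creep '[[0,0,0,-0.87,0.65],[0,0,0,-0.87,0.65],[0.37,-0.25,0,0,0.65],[0.38,-0.26,0,0,0.65],[0,0,0.65,0,0.65],[0,0,0.65,0,0.65],[0,0,0.65,0,0.65],[0,0,0.65,0,0.65],[0,0,0,0,0.65],[0,0,0,0,0.65],[0,0,0,0,0.65]]' 40; python3 - <<'E'
from h import *
for i in range(3):
    s=bot.read_state();R=cv2.Rodrigues(np.array(s["tcp_rot"],float))[0]
    print(s["tool_pos"],np.arctan2(R[1,0],R[0,0]),R[:,2].round(3),((R.T@(np.array([.4958,.1872,.047])-s["tool_pos"]))/.05).round(2))
    w=bot.read_camera("wrist")
save(w,"w5.png")
E
```

```text
time: 7.15
tool_pos: [0.4971, 0.1885, 0.1033]
tcp_rot: [2.317, 2.119, 0.005]
wrist_force: [0.6, 0.1, 0.2]
width: 0.655
grip_force: 0.0
[0.49705951 0.18852488 0.1032878 ] 1.481536976128831 [ 0.003  0.001 -1.   ] [-0.03 -0.03  1.13]
[0.49691188 0.18847918 0.10316516] 1.48156148768853 [ 0.003  0.001 -1.   ] [-0.03 -0.02  1.12]
[0.4967125  0.1884391  0.10296068] 1.4816698628980562 [ 0.003  0.001 -1.   ] [-0.03 -0.02  1.12]
```

View pics/w5.png

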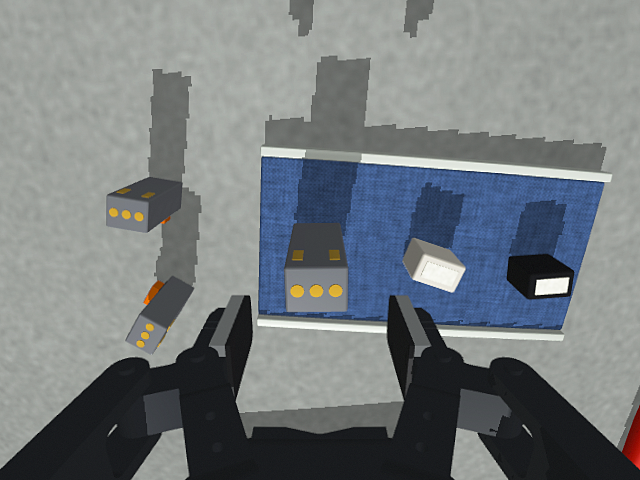

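Connector centre (316,292) sits between the fingers (251 and 388), edges parallel to the pads. Descend, close and lift.

```bash
python3 -m creep '[[-0.03,-0.02,0.4,0,0.65],[0,0,0.4,0,0.65],[0,0,0.32,0,0.65],[0,0,0,0,0.65],[0,0,0,0,0],[0,0,0,0,0],[0,0,0,0,0],[0,0,0,0,0],[0,0,0,0,0],[0,0,0,0,0],[0,0,0,0,0]]' 40;python3 -m creep '[[0,0,-0.4,0,0],[0,0,-0.6,0,0],[0,0,-0.8,0,0],[0,0,-0.8,0,0],[0,0,0,0,0],[0,0,0,0,0]]'; python3 - <<'E'
from h import *
s=bot.read_state();R=cv2.Rodrigues(np.array(s["tcp_rot"],float))[0]
h=np.arctan2(R[1,0],R[0,0]);print(h,s["wrist_force"],s["width"],s["grip_force"],R[:,2])
w=bot.read_camera("wrist");save(w,"w6.png",(200,150,440,450),2)
# nest target
psi=-.281;ex=np.array([np.cos(psi),np.sin(psi)]);ey=np.array([-ex[1],ex[0]])
g=np.array([.5411,-.1752])+.0555*ex+.0035*ey
print("goal",g,"turn units",-(psi+np.pi/2-h)/.1)
print("shift now axes",R.T@np.append(g-s["tool_pos"][:2],0)/.05)
E
```

```text
time: 8.68
tool_pos: [0.4952, 0.1869, 0.0462]
tcp_rot: [2.317, 2.12, 0.003]
wrist_force: [-0.1, 1.0, 6.8]
width: 0.348
grip_force: 40.2
time: 9.43
tool_pos: [0.4933, 0.1863, 0.174]
tcp_rot: [-2.317, -2.12, 0.003]
wrist_force: [-0.9, 0.2, -1.7]
width: 0.347
grip_force: 39.8
1.4817574149977175 [-0.93063792  0.23855268 -1.69827159] 0.34659903208877807 39.841400384902954 [-2.08415113e-03 -6.53911532e-04 -9.99997614e-01]
goal [ 0.59539382 -0.18722834] turn units 1.919610882028211
shift now axes [-7.25965359e+00  2.69773130e+00  6.30437283e-04]
```

View pics/w6.png

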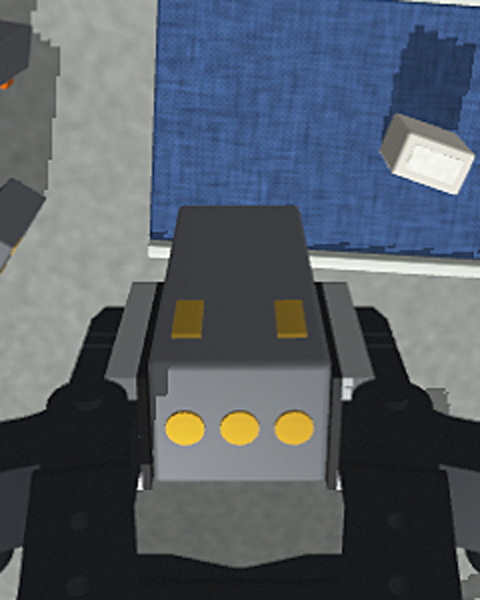

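Connector is held squarely. Carry it over the nest.

```bash
cat > st.py <<'E'
from h import *
import sys
psi=-.281;ex=np.array([np.cos(psi),np.sin(psi)]);ey=np.array([-ex[1],ex[0]]);piv=np.array([.5411,-.1752])
def rel(g,z,head):
    S=[]
    for i in range(3):
        s=bot.read_state();S.append(s["tool_pos"]);w=bot.read_camera("wrist")
    p=np.mean(S,0);R=cv2.Rodrigues(np.array(s["tcp_rot"],float))[0];h=np.arctan2(R[1,0],R[0,0])
    print("t",s["time"],"p",p.round(4),"F",np.round(s["wrist_force"],1),"w",round(s["width"],3),"tilt",R[:2,2].round(4))
    print("shift",(R.T@(np.append(g,z)-p)/.05).round(3),"spin",round(-(head-h)/.1,3))
    return w
E
python3 -m creep '[[-0.6,0.2,0,0,0],[-0.9,0.35,0,0,0],[-0.9,0.35,0,0,0],[-0.9,0.35,0,0,0],[-0.9,0.35,0,0,0],[-0.9,0.35,0,0,0],[-0.9,0.35,0,0,0],[-0.8,0.3,0,0,0],[-0.46,0.1,0,0,0],[0,0,0,0.96,0],[0,0,0,0.96,0],[0,0,0,0,0],[0,0,0,0,0],[0,0,0,0,0]]'; python3 - <<'E'
from st import *
rel(piv+.0555*ex+.0035*ey,.0722,psi+np.pi/2)
E
```

```text
time: 11.22
tool_pos: [0.5964, -0.1865, 0.175]
tcp_rot: [-2.509, -1.89, 0.0]
wrist_force: [-0.5, 0.8, -1.5]
width: 0.34
grip_force: 39.8
t 11.325 p [ 0.5965 -0.1866  0.1751] F [ 0.2 -1.3 -1.6] w 0.349 tilt [-0.0001  0.0001]
shift [-0.018 -0.017  2.058] spin 0.008
```

```bash
python3 -m creep '[[-0.02,-0.02,0.4,0,0],[0,0,0.4,0,0],[0,0,0.4,0,0],[0,0,0.2,0,0],[0,0,0,0,0],[0,0,0,0,0]]'; python3 - <<'E'
from st import *
w=rel(piv+.0555*ex+.0035*ey,.0722,psi+np.pi/2)
a=bot.read_camera("scene")
m=cv2.resize(a["pixels"][165:265,220:340,::-1],(480,400),interpolation=cv2.INTER_CUBIC)
cv2.imwrite("pics/n1.png",np.hstack([m,cv2.resize(w["pixels"][100:400,200:440,::-1],(320,400))]))
E
```

```text
time: 12.12
tool_pos: [0.596, -0.1878, 0.1059]
tcp_rot: [2.51, 1.888, 0.001]
wrist_force: [0.1, 0.1, -0.8]
width: 0.347
grip_force: 39.8
t 12.225 p [ 0.5961 -0.1879  0.1062] F [-0.7 -0.2 -1.4] w 0.343 tilt [ 0.0019 -0.0006]
shift [ 0.008 -0.019  0.679] spin -0.0
```

View pics/n1.png

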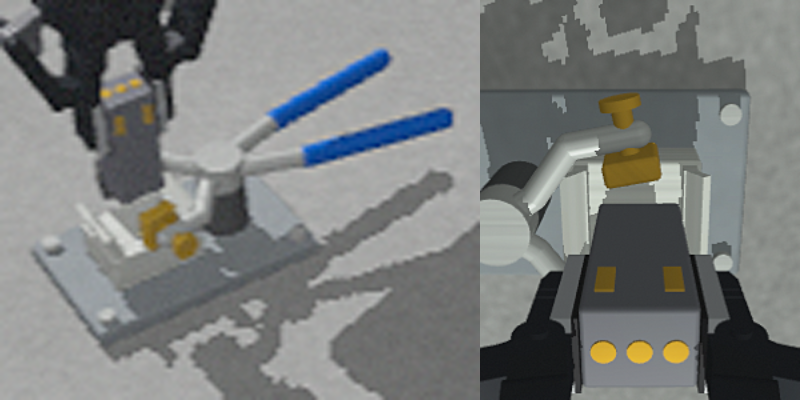

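Connector hangs centred over the nest walls, clear of the brass pad. Lower it with force checks.

```bash
python3 -m creep '[[0,-0.02,0.2,0,0],[0,0,0.2,0,0],[0,0,0.12,0,0],[0,0,0,0,0],[0,0,0,0,0]]'; python3 -m creep '[[0,0,0.06,0,0],[0,0,0.05,0,0],[0,0,0.03,0,0],[0,0,0,0,0]]';python3 - <<'E'
from st import *
rel(piv+.0555*ex+.0035*ey,.0722,psi+np.pi/2)
E
```

```text
time: 12.95
tool_pos: [0.5945, -0.1874, 0.0793]
tcp_rot: [2.511, 1.888, 0.0]
wrist_force: [0.0, -0.9, -1.0]
width: 0.343
grip_force: 39.8
time: 13.45
tool_pos: [0.5945, -0.1873, 0.0723]
tcp_rot: [2.511, 1.888, 0.0]
wrist_force: [-0.7, 1.0, -0.8]
width: 0.347
grip_force: 39.9
t 13.55 p [ 0.5944 -0.1873  0.0723] F [ 0.6 -0.  -0.9] w 0.347 tilt [ 0.0001 -0.    ]
shift [0.007 0.018 0.002] spin -0.0
```

Touch down gently.

```bash
python3 -m creep '[[0,0,0.02,0,0],[0,0,0.02,0,0],[0,0,0,0,0]]'; python3 -m creep '[[0,0,0.02,0,0],[0,0,0.02,0,0],[0,0,0,0,0]]'
```

```text
time: 13.98
tool_pos: [0.5945, -0.1874, 0.0723]
tcp_rot: [2.511, 1.888, 0.0]
wrist_force: [-4.4, 1.3, 10.0]
width: 0.349
grip_force: 41.2
time: 14.35
tool_pos: [0.5945, -0.1874, 0.0722]
tcp_rot: [2.511, 1.889, -0.0]
wrist_force: [-8.6, 2.9, 20.6]
width: 0.344
grip_force: 42.5
```

```bash
python3 -m creep '[[0,0,-0.06,0,0],[0,0,0,0,0]]'; python3 -m creep '[[0,0,0,0,0.55],[0,0,0,0,0.55],[0,0,0,0,0.55],[0,0,0,0,0.55],[0,0,-0.2,0,0.6],[0,0,-0.5,0,0.6],[0,0,-0.8,0,0.6],[0,0,-0.8,0,0.6],[0,0,-0.3,0,1],[0,0,0,0,1],[0,0,0,0,1]]' 20; python3 - <<'E'
from st import *
w=rel(piv-.09*ex,.2,psi)
a=bot.read_camera("scene")
m=cv2.resize(a["pixels"][165:265,220:340,::-1],(480,400),interpolation=cv2.INTER_CUBIC)
cv2.imwrite("pics/n2.png",np.hstack([m,cv2.resize(w["pixels"][100:400,200:440,::-1],(320,400))]))
E
```

```text
time: 14.6
tool_pos: [0.5951, -0.1876, 0.0723]
tcp_rot: [2.51, 1.888, 0.001]
wrist_force: [-1.3, 0.6, 5.9]
width: 0.343
grip_force: 40.8
time: 15.98
tool_pos: [0.5932, -0.1869, 0.1992]
tcp_rot: [-2.509, -1.887, 0.003]
wrist_force: [-0.5, -0.3, -0.4]
width: 1.0
grip_force: 0.0
t 16.075 p [ 0.5931 -0.1869  0.199 ] F [-0.3  0.3  0.6] w 1.0 tilt [-0.0037  0.0014]
shift [-0.064 -2.864 -0.009] spin 15.708
```

View pics/n2.png

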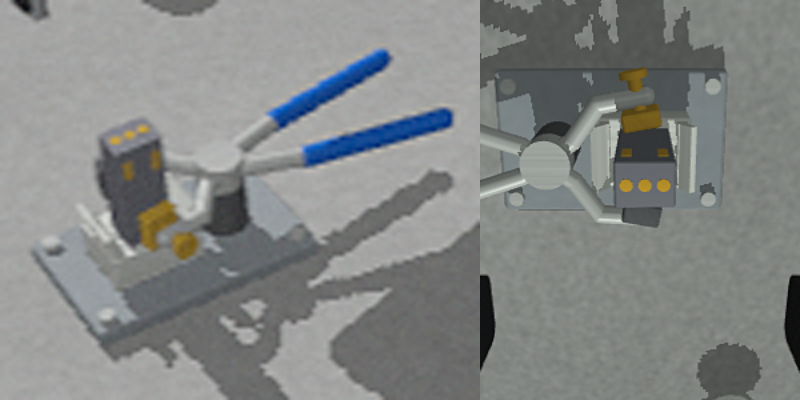

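Connector stands in the nest between the jaws, brass pad near its back, latch toward the steel jaw. Go over the handles and turn the tool a quarter turn.

```bash
python3 -m creep '[[-0.03,-0.9,0,0,1],[-0.03,-0.96,0,0,1],[0,-1,0,0,1],[0,0,0,0.98,1],[0,0,0,0.98,1],[0,0,0,0.98,1],[0,0,0,0.98,1],[0,0,0,0.98,1],[0,0,0,0.98,1],[0,0,0,0.98,1],[0,0,0,0.98,1],[0,0,0,0.98,1],[0,0,0,0.98,1],[0,0,0,0.98,1],[0,0,0,0.98,1],[0,0,0,0.98,1],[0,0,0,0.98,1],[0,0,0,0.98,1],[0,0,0,0.98,1]]'; python3 -m creep '[[0,0,0,0,1],[0,0,0,0,1]]'; python3 - <<'E'
from st import *
w=rel(piv-.09*ex-.0005*ey,.032,psi)
# check latch (orange) and blue handles
im=w["pixels"].astype(int)
o=(im[...,0]>200)&(im[...,1]>70)&(im[...,1]<140)&(im[...,2]<60);print("orange",o.sum(),np.argwhere(o).mean(0) if o.any() else 0)
for q in bot.look_for("connector",w):print(q)
E
```

```text
time: 18.55
tool_pos: [0.4558, -0.1504, 0.2005]
tcp_rot: [-3.11, 0.441, 0.002]
wrist_force: [0.0, -0.1, 0.8]
width: 0.998
grip_force: 0.0
time: 18.8
tool_pos: [0.456, -0.1505, 0.2009]
tcp_rot: [-3.111, 0.433, 0.001]
wrist_force: [-0.2, -0.3, -0.1]
width: 1.005
grip_force: 0.0
t 18.9 p [ 0.456  -0.1505  0.201 ] F [ 0.  -0.5  0. ] w 1.002 tilt [-0.0004  0.0002]
shift [-0.027  0.013  3.38 ] spin 0.038
orange 229 [ 69.01310044 283.16593886]
{'bbox': [16.2, 324.6, 74.9, 374.5], 'score': 0.86}
{'bbox': [293.2, 0.7, 346.0, 37.9], 'score': 0.85}
{'bbox': [1.0, 334.0, 13.0, 361.2], 'score': 0.83}
{'bbox': [243.5, 0.2, 384.9, 284.9], 'score': 0.46}
```

```bash
python3 -m creep '[[-0.03,0.01,0.7,0.04,1],[0,0,0.7,0,1],[0,0,0.5,0,1],[0,0,0.3,0,1],[0,0,0,0,1],[0,0,0,0,1]]'; python3 - <<'E'
from st import *
w=rel(piv-.09*ex-.0005*ey,.032,psi)
from fit import blue
for e in blue(w): 
    Q=atz(w,np.array(e),.054)[:,:2]-piv; print((Q@ex).round(4),(Q@ey).round(4))
E
```

```text
time: 19.75
tool_pos: [0.4555, -0.151, 0.0924]
tcp_rot: [3.11, -0.442, 0.003]
wrist_force: [0.2, -0.3, 0.3]
width: 1.003
grip_force: 0.0
t 19.85 p [ 0.4557 -0.151   0.0925] F [-0.1  0.3  0.2] w 0.999 tilt [ 0.0024 -0.0009]
shift [-0.027  0.     1.211] spin -0.011
sFL [ 0.6469 -0.1671  0.0111]
sFR [ 0.6259 -0.2388  0.0144]
sNR [ 0.5015 -0.2026  0.0186]
sNL [ 0.5217 -0.1307  0.0169]
piv [ 0.5411 -0.1752  0.0594]
Rend [ 0.3968 -0.1731  0.0568]
Rst [ 0.4891 -0.1822  0.0547]
Lst [ 0.5016 -0.1417  0.0564]
heading screws -0.2830141927573919 0.13010215068622139
[ 209  258   81   70 1272] [248.5 292.5]
[ 269  287   57   82 1206] [296. 327.]
[[0.4123, -0.0995, 0.054], [0.5016, -0.1436, 0.054], [0.4596, -0.1228, 0.054]]
[[0.3909, -0.1715, 0.054], [0.4902, -0.1816, 0.054], [0.4434, -0.1768, 0.054]]
[ 198  169   89   80 1590] [242.  209.2]
[ 264  202   61   95 1494] [293.6 248.3]
[[0.4125, -0.0995, 0.054], [0.5009, -0.1434, 0.054], [0.4591, -0.1227, 0.054]]
[[0.3912, -0.1714, 0.054], [0.49, -0.1815, 0.054], [0.4435, -0.1768, 0.054]]
[ 244  192   47  175 4191] [266.1 277.3]
[ 349  192   48  175 4227] [373.8 277.6]
[-0.1456 -0.0471 -0.0908] [0.0369 0.0193 0.027 ]
[-0.047  -0.1457 -0.0909] [-0.0204 -0.0383 -0.0283]
```

Handles symmetric about the tool to under 1 mm. Lower and start closing.

```bash
python3 -m creep '[[-0.03,0,0.4,0,1],[0,0,0.4,0,1],[0,0,0.3,0,1],[0,0,0.11,0,1],[0,0,0,0,1],[0,0,0,0,1]]' 20;  python3 -m creep '[[0,0,0,0,0.95],[0,0,0,0,0.9],[0,0,0,0,0.86],[0,0,0,0,0.83],[0,0,0,0,0.83],[0,0,0,0,0.83]]' 20;  python3 -m creep '[[0,0,0,0,0.81],[0,0,0,0,0.79],[0,0,0,0,0.77],[0,0,0,0,0.77],[0,0,0,0,0.77]]' 20; python3 -m creep '[[0,0,0,0,0.755],[0,0,0,0,0.74],[0,0,0,0,0.725],[0,0,0,0,0.71],[0,0,0,0,0.71]]' 20
```

```text
time: 20.65
tool_pos: [0.4538, -0.1505, 0.0315]
tcp_rot: [3.11, -0.442, 0.002]
wrist_force: [-0.5, -0.6, -0.3]
width: 0.999
grip_force: 0.0
time: 21.4
tool_pos: [0.4532, -0.1503, 0.0309]
tcp_rot: [3.11, -0.442, 0.0]
wrist_force: [-0.3, -0.4, 1.0]
width: 0.833
grip_force: 1.2
time: 22.02
tool_pos: [0.4532, -0.1502, 0.0308]
tcp_rot: [-3.11, 0.442, -0.0]
wrist_force: [0.1, -0.4, 2.8]
width: 0.772
grip_force: 1.6
time: 22.65
tool_pos: [0.4531, -0.1502, 0.0308]
tcp_rot: [-3.11, 0.442, 0.0]
wrist_force: [-0.3, 0.7, 2.1]
width: 0.71
grip_force: 1.9
```

```bash
python3 -m creep '[[0,0,0,0,0.7],[0,0,0,0,0.69],[0,0,0,0,0.68],[0,0,0,0,0.67],[0,0,0,0,0.67]]' 20;  python3 -m creep '[[0,0,0,0,0.665],[0,0,0,0,0.66],[0,0,0,0,0.655],[0,0,0,0,0.65],[0,0,0,0,0.65]]' 20;  python3 -m creep '[[0,0,0,0,0.645],[0,0,0,0,0.64],[0,0,0,0,0.635],[0,0,0,0,0.63],[0,0,0,0,0.63]]' 20;
```

```text
time: 23.28
tool_pos: [0.453, -0.1502, 0.0308]
tcp_rot: [3.11, -0.442, -0.0]
wrist_force: [-0.5, 0.3, 3.1]
width: 0.672
grip_force: 2.2
time: 23.9
tool_pos: [0.4531, -0.1502, 0.0307]
tcp_rot: [-3.11, 0.442, 0.0]
wrist_force: [-1.0, -0.1, 2.3]
width: 0.651
grip_force: 2.3
time: 24.52
tool_pos: [0.4531, -0.1502, 0.0308]
tcp_rot: [-3.11, 0.442, 0.0]
wrist_force: [-1.7, 0.3, 4.7]
width: 0.629
grip_force: 4.1
```

```bash
python3 -m creep '[[0,0,0,0,0.625],[0,0,0,0,0.62],[0,0,0,0,0.62]]' 20|egrep 'time|wid|grip|wri'; python3 -m creep '[[0,0,0,0,0.615],[0,0,0,0,0.61],[0,0,0,0,0.61]]' 20|egrep 'wid|grip|wri';  python3 -m creep '[[0,0,0,0,0.605],[0,0,0,0,0.6],[0,0,0,0,0.6]]' 20|egrep 'wid|grip'
```

```text
time: 24.9
wrist_force: [-3.7, 0.9, 5.2]
width: 0.624
grip_force: 5.0
wrist_force: [-2.7, -0.2, 5.3]
width: 0.608
grip_force: 5.9
width: 0.599
grip_force: 6.7
```

```bash
python3 -m creep '[[0,0,0,0,0.595],[0,0,0,0,0.59],[0,0,0,0,0.59]]' 20|egrep 'wid|grip|wri'; python3 -m creep '[[0,0,0,0,0.586],[0,0,0,0,0.582],[0,0,0,0,0.582]]' 20|egrep 'wid|grip|wri'
```

```text
wrist_force: [-4.0, 0.4, 8.0]
width: 0.592
grip_force: 7.4
wrist_force: [-3.4, 0.7, 7.1]
width: 0.583
grip_force: 8.0
```

```bash
python3 -m creep '[[0,0,0,0,0.578],[0,0,0,0,0.574],[0,0,0,0,0.574]]' 20|egrep 'time|wid|grip|wri'
```

```text
time: 26.78
wrist_force: [-3.9, 0.8, 7.8]
width: 0.578
grip_force: 8.3
```

```bash
python3 -m creep '[[0,0,0,0,0.57],[0,0,0,0,0.566],[0,0,0,0,0.566]]' 20|egrep 'time|wid|grip'; python3 -m creep '[[0,0,0,0,0.562],[0,0,0,0,0.562]]' 20|egrep 'time|wid|grip'
```

```text
time: 27.15
width: 0.571
grip_force: 8.5
time: 27.4
width: 0.562
grip_force: 8.5
```

```bash
python3 -m creep '[[0,0,0,0,0.558],[0,0,0,0,0.558]]' 20|egrep 'time|wid|grip'
```

```text
time: 27.65
width: 0.558
grip_force: 8.4
```

```bash
python3 -m creep '[[0,0,0,0,0.554],[0,0,0,0,0.55],[0,0,0,0,0.55]]' 20|egrep 'wid|grip'; python3 -m creep '[[0,0,0,0,0.546],[0,0,0,0,0.546]]' 20|egrep 'time|wid|grip'
```

```text
width: 0.55
grip_force: 7.8
time: 28.28
width: 0.551
grip_force: 7.2
```

```bash
python3 -m creep '[[0,0,0,0,0.542],[0,0,0,0,0.542]]' 20|egrep 'time|wid|grip'
```

```text
time: 28.52
width: 0.541
grip_force: 6.0
```

```bash
python3 -m creep '[[0,0,0,0,0.538],[0,0,0,0,0.538]]' 20|egrep 'time|wid|grip'
```

```text
time: 28.78
width: 0.541
grip_force: 3.7
```

```bash
python3 -m creep '[[0,0,0,0,0.538],[0,0,0,0,0.538]]' 20|egrep 'time|wid|grip'
```

```text
time: 29.02
width: 0.542
grip_force: 3.6
```

```bash
python3 -m creep '[[0,0,0,0,0.535],[0,0,0,0,0.535]]' 20|egrep 'time|wid|grip'
```

```text
time: 29.28
width: 0.534
grip_force: 2.4
```

```bash
python3 -m creep '[[0,0,0,0,0.532],[0,0,0,0,0.532]]' 20|egrep 'time|wid|grip'
```

```text
time: 29.52
width: 0.533
grip_force: 2.5
```

```bash
python3 -m creep '[[0,0,0,0,0.532],[0,0,0,0,0.532]]' 20|egrep 'time|wid|grip'
```

```text
time: 29.78
width: 0.53
grip_force: 2.5
```

```bash
python3 -m creep '[[0,0,0,0,0.54],[0,0,0,0,0.55],[0,0,0,0,0.56],[0,0,0,0,0.56]]' 20|egrep 'time|wid|grip'
```

```text
time: 30.28
width: 0.56
grip_force: 2.0
```

The force at 0.56 is now 2.0 N (it was 8.5 N on the way in), so the latch is home. Open slowly, rise and retreat.

```bash
python3 -m creep '[[0,0,0,0,0.59],[0,0,0,0,0.62],[0,0,0,0,0.65],[0,0,0,0,0.68],[0,0,0,0,0.71],[0,0,0,0,0.74],[0,0,0,0,0.77],[0,0,0,0,0.8],[0,0,0,0,0.84],[0,0,0,0,0.9],[0,0,0,0,1],[0,0,0,0,1],[0,0,0,0,1]]'; python3 -m creep '[[0,0,-0.2,0,1],[0,0,-0.5,0,1],[0,0,-0.8,0,1],[0,0,-0.8,0,1],[0,0,-0.8,0,1],[0,0,-0.3,0,1],[0,0,0,0,1],[0,0,0,0,1],[0,0,0,0,1]]'; python3 - <<'E'
from st import *
import contextlib,io
with contextlib.redirect_stdout(io.StringIO()):
    from fit import blue
w=bot.read_camera("wrist");a=bot.read_camera("scene")
for e in blue(w):
    Q=atz(w,np.array(e),.054)[:,:2]-piv; print((Q@ex).round(4),(Q@ey).round(4))
for q in bot.look_for("connector",a):print(np.round(q["bbox"]),q["score"])
# expected connector bbox standing in the nest
L=[];c=piv+.055*ex
for x in(-.015,.015):
  for y in(-.008,.016):
    for z in(.036,.108):L.append(np.append(c+x*ex+y*ey,z))
p=proj(a,L);print(p.min(0),p.max(0))
p=proj(a,[l for l in L if l[2]>.1]);print("top",p.round(0).tolist())
for n in("relay_a","cleaner","spool"): print(n,[np.round(q["bbox"]).tolist() for q in bot.look_for(n,a)][:3])
E
```

```text
time: 31.9
tool_pos: [0.4531, -0.1501, 0.0308]
tcp_rot: [-3.11, 0.442, 0.0]
wrist_force: [0.0, 1.3, 1.0]
width: 0.999
grip_force: 0.0
time: 33.02
tool_pos: [0.4519, -0.1497, 0.1987]
tcp_rot: [-3.109, 0.442, 0.006]
wrist_force: [-0.0, -0.4, -0.9]
width: 1.0
grip_force: 0.0
[ 268  156   34  123 1955] [283.9 215.1]
[ 340  156   33  123 1983] [356.5 216. ]
[-0.1451 -0.0474 -0.0919] [0.0371 0.0192 0.0274]
[-0.0472 -0.1451 -0.0927] [-0.0204 -0.0381 -0.0286]
[244. 194. 260. 224.] 0.76
[253. 177. 318. 230.] 0.69
[438. 249. 456. 274.] 0.67
[413. 231. 430. 259.] 0.59
[260. 190. 332. 210.] 0.34
[244.28562542 193.35008907] [263.66986329 226.93323623]
top [[256.0, 193.0], [261.0, 199.0], [244.0, 198.0], [249.0, 204.0]]
relay_a [[351.0, 298.0, 365.0, 322.0], [374.0, 282.0, 390.0, 299.0], [257.0, 190.0, 333.0, 212.0]]
cleaner [[455.0, 357.0, 484.0, 402.0], [256.0, 176.0, 317.0, 230.0]]
spool [[179.0, 172.0, 200.0, 198.0], [246.0, 195.0, 332.0, 212.0]]
```

Handles are back open (±27.5 mm), the connector stands upright in the nest as predicted, and everything else is in place.

```bash
python3 -c "
from workcell import bot
print(bot.finish_job())"
```

```text
the job is handed in; nothing more can be done
None
```

The connector stands in the nest with its latch snapped home: peak squeeze was 8.5 N per handle, and force at the same opening fell to 2.0 N on release. The handles sprang back open, everything else I checked is where it was, and the job was handed in at about 33 s.

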